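Roll down the label of a sample vial on the labelling jig

TASK

Press down the fresh label on the glass vial lying in the labelling jig: take the rubber-faced hand pad by its handle, lay it flat on the vial and roll the vial under it, out of its groove, through one full turn and into the groove at the stop bar, pressing it lightly and steadily all the way (with about one kilogram's weight, never under half a kilogram on the flat lane and never over one and a half anywhere: it is glass). Touch the vial with nothing but the pad, leave it there with its bar code up again, put the pad back flat in its tray, and leave everything else where it is.

Things in the scene. Friction and masses are not known exactly. Their poses are not given: they have to be found in the camera images.
- jig: the labelling jig, a white plastic board 280 x 110 x 12 mm, fixed, on levelling feet that hold it 4 to 12 mm above the bench. Origin: centre of the board's underside; x = rolling direction, start to stop; y across; z up. On it a rubber bed, surface 14 mm above the origin, x = -80 to 80 mm, 94 mm wide. Low rounded aluminium ribs cross it at x = -36 and +36 mm, 2.6 mm proud; between them the lane is flat. All is rigid.
- jig_start (a point): where the vial's axis lies at the start (jig x = -47, z = 29 mm): the groove between the low back fence (jig x = -71 to -63 mm, top at jig z = 20 mm) and the first rib. Axes as the jig's. To leave it the vial, and the pad on it, must rise 2.6 mm over the rib, within about 10 mm of rolling, and come down again as much.
- jig_end (a point): where the vial's axis belongs at the end (jig x = +47, z = 29 mm; 94 mm from the start): the groove between the second rib (again 2.6 mm up and down) and the thick stop bar (jig x = 63 to 77 mm, top at jig z = 28 mm). Play in the groove about 1 mm either way. Axes as the jig's.
- vial_center (a point): centre of the lying glass vial, on its axis half-way along the glass: a cylinder 30 mm in diameter, 78 mm long, with a paper label round it; a 24 mm cap sticks out 20 mm at the +y end. Its y axis lies along the jig's y, 15 mm above the bed. z points to the bar code on the label, up at the start; x and z turn as it rolls. 60 to 120 g. One turn is 94 mm of rolling; the pad on top travels twice as far as the vial.
- pad_grip (a point): grip point of the hand pad: a rigid plate 140 mm long (x), 80 mm wide (y), 10 mm thick, its flat underside rubber, with a wooden bar handle across its middle: 26 mm thick along x, 74 mm long along y, 34 mm high, its top 44 mm above the underside. This point is at the handle's centre, 29 mm above the underside. z up. About 280 g. It starts lying in the tray.
- pad: the same hand pad; origin at the centre of its rubber underside, x along its 140 mm length, z up.
- vial: the same vial; origin and axes as vial_center.
- tray: the fixed flat steel rest tray of the pad, 172 x 112 mm outside, walls 3 mm thick and 10 mm high, floor 3 mm thick. Origin: centre of its underside on the bench; x along its length. The pad lies in it with its length along the tray's.
- marker: a marker pen lying on the bench, 14 mm thick, 100 mm long; leave it alone. Origin at its middle.
- label_roll: a roll of paper labels lying flat, 76 mm in diameter, 30 mm high; leave it alone. Origin at its underside.
- beaker: an empty glass beaker, 68 mm in diameter, 90 mm high; leave it alone. Origin at its underside.
- cup: an empty clear plastic cup, 72 mm in diameter, 85 mm high; leave it alone. Origin at its underside.
- reagent: an amber reagent jar, 64 mm in diameter, 130 mm high; leave it alone. Origin at its underside.
- spatula: a steel lab spoon, 170 mm long, lying flat; leave it alone.
Mind the look-alikes: they are no part of the job. Of the things that look like the pad, the middle-sized one is meant. What is shaped like the vial but brown or turquoise is not meant.

How it is judged:
On the way, in this order (a step that is already met when the one before it is completed fails the run):
1. the pad presses on the vial in its start groove with more than 4.5 N (contact force between pad and vial above 4.5 N and x of vial_center in the frame of jig below -0.04 m), for 0.2 s.
2. half-way along the lane the vial has turned its bar code underneath, pressed by the pad with more than 4.5 N (contact force between pad and vial above 4.5 N and x of vial_center in the frame of jig between -0.012 and 0.012 m and angle between vial_center's own z axis and vertical above 2 rad), for 0.05 s.
3. the vial is in the groove at the stop bar, still pressed by the pad with more than 4.5 N (contact force between pad and vial above 4.5 N and x of vial_center in the frame of jig above 0.043 m), for 0.1 s.
At the end, for the whole second after the job is handed in: The vial lies at rest in the groove at the stop bar (axis within 4 mm of x = 47 mm and 20 mm of the middle of the jig, square to it within 6 degrees), its bar code up again within 40 degrees, and the pad lies flat on the floor of its tray, within 20 mm of the middle, released (x of vial_center in the frame of jig between 0.043 and 0.051 m and y of vial_center in the frame of jig between -0.02 and 0.02 m and z of vial_center in the frame of jig below 0.032 m and angle between the y axis of vial_center and the y axis of jig, either way round below 0.1 rad and angle between vial_center's own z axis and vertical below 0.7 rad and linear speed of each of vial, pad below 0.01 m/s and horizontal distance between pad and tray below 0.02 m and z of pad in the frame of tray below 0.007 m and angle between pad's own z axis and vertical below 0.06 rad); the robot touches nothing.
It fails at once if the vial is pressed with more than 15.5 N (contact force between pad and vial above 15.5 N).
It fails at once if the pad lets up on the flat lane (presses the vial with less than 3 N) (x of vial_center in the frame of jig between -0.022 and 0.022 m and contact force between pad and vial below 3 N).
It fails at once if the fingers or the arm touch the vial (contact force between any of the fingers, the arm and vial above 0.5 N).
It fails at once if the vial is lifted off the jig, rolls off it, or is sent off faster than 0.2 m/s (z of vial_center in the frame of jig above 0.04 m or z of vial_center in the frame of jig below 0.024 m or linear speed of vial above 0.2 m/s).
It fails at once if a bystander is moved by more than 30 mm (distance of any of marker, label_roll, beaker, cup, reagent, spatula from where it was at the start of the episode above 0.03 m).
It also fails if it takes over 72 s, if anything falls off the work surface, if the arm or the gripper's body presses on something with over 40 N, if the wrist force passes 120 N, or if a joint passes its speed limit or range.

ROBOT

A 6-joint arm with a two-finger parallel gripper is mounted at the origin on the work surface. World frame = base frame: x ahead of the robot, y to its left, z up, the work surface at z = 0. Lengths are in m, angles in rad, forces in N, time in s.
With the tool pointing down it reaches from about 0.35 to 0.975 m from the base axis. Payload 4.9 kg.
Tool frame: the origin (TCP) lies on the centre line of the jaws, within the pads' length; the fingertips stand 8 mm ahead of it and the grasp point (between the pads) lies 11 mm behind it; z points along the fingers, y is the direction in which the jaws open and shut (so a half turn about z gives the same grasp; the last joint's range is limited). The gripper opens to 85 mm and grips with 20 to 120 N. Pads are 22 mm wide; open, the fingers measure 114 mm over their backs; the gripper's body (76 mm by 85 mm) begins 54 mm behind the grasp point. The pads swing forward as they close: fully open they stand 13 mm farther back than shut.
Start: joints at [-1.225, 0.053, 1.613, -0, 1.476, -0.119], TCP at [0.28, -0.559, 0.239] pointing down, gripper open.
Joint ranges: [-3.01, 3.01], [-1.01, 2.22], [0.06, 2.58], [-1.02, 4.17], [0.09, 2.62], [-3.14, 3.14]. Speed limits (rad/s): [2.57, 2.57, 3.14, 3.14, 3.14, 3.14].

INTERFACE

Orientations are given as a rotation vector (axis times angle).
In Python, from station import get_obs, get_image, calibration, finish_job gives the robot as it stands. The module is installed in compiled form; this text tells all that it offers.
- The arm moves only by the shell command python3 -m jog 'ROWS' [FORCE]. ROWS is JSON, a list of rows, each a list of 7 numbers: the shift along the tool's x, y, z in cm, then the turn, a rotation vector about the tool's x, y, z in rad, then the closure in counts, from 0 (fully open) to 255 (shut). In form: [[dx, dy, dz, ax, ay, az, jaw], ...]. A call has 1 to 8 rows; each row is the pose to reach, as a shift and turn from the pose measured when the call began, along the tool's axes at that moment; what a row does not reach only later rows make up. A row lasts 1/12 s, in which the tool goes at most 41.7 mm and 7.16 degrees, less where a joint would pass 70% of its speed; a pose out of reach is approached as far as the arm can. A call with a gripper value outside its range is refused whole. The fingers move at their own pace and stop on an object; FORCE is the grip in N (left out, the last holds). Time passes only in rows, so rows that repeat a pose let the fingers close. It gives the time, the measured TCP pose, the force and the opening at its end, in the units of the state.
- get_obs(): the state, without advancing time (a new reading comes with each control period).
- get_image(name): name is "scene" or "top" or "wrist"; returns the picture (480x640x3 uint8, red, green, blue); there is no depth.
- calibration(name): a dict with "vfov" (degrees; the focal length in pixels is half the picture's height over the tangent of half this angle, whatever the lens; pixels are square), "cx", "cy" (the principal point, pixels), "dist_coeffs" ([k1, k2, p1, p2, k3] as OpenCV has them; the pictures are not rectified), "R" (3x3) and "t" (3): a world point X has camera coordinates R X + t. Camera axes: x right, y down, z forward; pixel columns grow to the right and rows downward; lengths in m; the calibration is good to about 2 mm. A picture is of the moment at which its call begins: read the wrist's pose just before it. calibration takes no time and is no camera call; for the wrist camera it gives the pose at the moment of the call.
- finish_job(): hands the job in, once; it reports no verdict.
The state is a dict: "t": time; "q": joint angles; "dq": joint speeds; "effort": joint torques, N m; "tool_pos": TCP position; "tool_rot": TCP orientation; "contact_force": force on the tool from outside, world axes, zero at the start; "wrist_torque": the same for the moment, N m; "opening": finger opening in m.
Only numpy, scipy, OpenCV 4.12 (cv2) and the standard library are available. Lean on these libraries where they do the work, as an engineer would, in place of code of your own. Each camera call takes 0.05 s, during which the arm holds its last target. There are 200 camera calls.

## Working session

There is one attempt and no reset: what is moved stays moved. The work goes in short steps, Python scripts to look and compute and a shell command to move; the robot and the scene stay as the last step left them, time stands still between calls to the robot, and variables do not carry over. Pictures are saved under pics/ and viewed, about 8 in all and at most 12, crops included, and the job is handed in when it is done.

```bash
mkdir -p pics; cat > h.py <<'E'
import numpy as np,cv2
from station import *
from scipy.spatial.transform import Rotation as Rn
def K(c):
    f=240/np.tan(np.radians(c['vfov'])/2); return np.array([[f,0,c['cx']],[0,f,c['cy']],[0,0,1.]])
def ray(c,px):
    p=cv2.undistortPoints(np.array(px,float).reshape(-1,1,2),K(c),np.array(c['dist_coeffs'],float)).reshape(-1,2)
    R=np.array(c['R']);t=np.array(c['t']); d=np.c_[p,np.ones(len(p))]@R; return -R.T@t,d
def onz(c,px,z):
    o,d=ray(c,px); return o+d*((z-o[2])/d[:,2])[:,None]
def proj(c,X):
    return cv2.projectPoints(np.array(X,float).reshape(-1,1,3),cv2.Rodrigues(np.array(c['R'],float))[0],np.array(c['t'],float),K(c),np.array(c['dist_coeffs'],float))[0].reshape(-1,2)
E
python3 - <<'E'
from h import *
for n in ['scene','top']:
    im=get_image(n); cv2.imwrite(f'pics/{n}0.png',im[:,:,::-1]); c=calibration(n); print(n,c)
o=get_obs();print(o)
E
```

```text
scene {'vfov': 50.990274282791404, 'cx': 312.94684839687767, 'cy': 241.33640198976684, 'dist_coeffs': array([-0.0541908,  0.       ,  0.       ,  0.       ,  0.       ]), 'R': array([[ 0.67190591,  0.7405913 , -0.00818344],
       [ 0.61417833, -0.56332399, -0.55267627],
       [-0.41391717,  0.36632036, -0.83335585]]), 't': array([-0.41321853, -0.27375567,  1.47586059])}
top {'vfov': 42.1166364033795, 'cx': 322.4969982855961, 'cy': 229.03481107835844, 'dist_coeffs': array([0.02842491, 0.        , 0.        , 0.        , 0.        ]), 'R': array([[-0.01852993, -0.9998236 ,  0.00306914],
       [-0.99535052,  0.01815666, -0.09459218],
       [ 0.09451977, -0.00480766, -0.99551138]]), 't': array([0.06235774, 0.5459373 , 1.35295191])}
{'t': 0.1, 'q': array([-1.22496998e+00,  5.32964811e-02,  1.61417547e+00, -5.24971236e-06,
        1.47604142e+00, -1.19022192e-01]), 'dq': array([ 0.00011311, -0.00126025, -0.00404008, -0.001115  ,  0.0010591 ,
       -0.00048835]), 'effort': array([ 5.26015010e-04, -3.94903743e+01, -3.71363533e+01, -5.20926619e-05,
        3.89128589e-03,  9.65722734e-06]), 'tool_pos': array([ 0.27997245, -0.55814947,  0.23817125]), 'tool_rot': array([-3.05526122e+00, -7.23187245e-01,  3.49350715e-04]), 'contact_force': array([-0.26590349, -0.27887713,  0.21418285]), 'wrist_torque': array([-0.02735622, -0.03916121, -0.03895593]), 'opening': 0.08529231359484842}
```

View pics/top0.png

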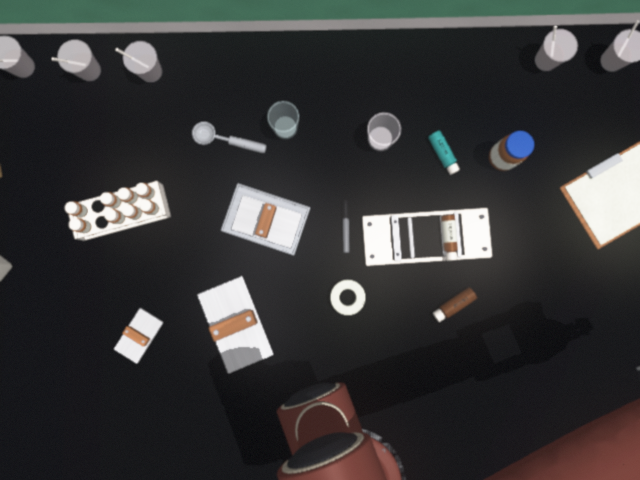

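View pics/scene0.png

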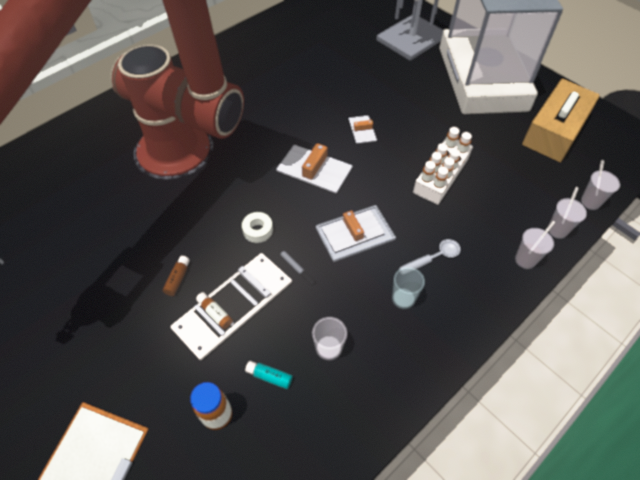

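Top view: three pad look-alikes at (138,335) small, (265,220) middle and in the tray, (235,325) large. The middle one fits. The vial in the jig is at (450,235), with the stop bar to the left at about (395,238). The brown vial (455,305) and the turquoise one (443,152) are not meant. In the scene view the white cap points towards the robot.

```bash
cat > m.py <<'E'
from h import *
im=cv2.cvtColor(cv2.imread('pics/top0.png'),cv2.COLOR_BGR2RGB); c=calibration('top')
hsv=cv2.cvtColor(im,cv2.COLOR_RGB2HSV)
def big(mask,box,hull=True):
    x0,y0,x1,y1=box; m=np.zeros_like(mask); m[y0:y1,x0:x1]=mask[y0:y1,x0:x1]
    cs=cv2.findContours(m,cv2.RETR_EXTERNAL,cv2.CHAIN_APPROX_NONE)[0]
    return max(cs,key=cv2.contourArea).reshape(-1,2)
def rect(ct,z,name):
    X=onz(c,ct,z)[:,:2]*1000
    r=cv2.minAreaRect(X.astype(np.float32)); b=cv2.boxPoints(r)
    e=b[1]-b[0] if np.linalg.norm(b[1]-b[0])>np.linalg.norm(b[2]-b[1]) else b[2]-b[1]
    print(name,'centre',np.round(r[0],1),'size',np.round(r[1],1),'long axis deg',round(np.degrees(np.arctan2(e[1],e[0])),2))
gray=im.max(2)
white=((hsv[...,2]>130)&(hsv[...,1]<60)).astype(np.uint8)
orange=((hsv[...,0]<20)&(hsv[...,1]>110)&(hsv[...,2]>90)).astype(np.uint8)
rect(big(white,(355,200,500,275)),.020,'jig top z20')
rect(big((gray>90).astype(np.uint8),(215,178,318,260)),.010,'tray rim')
rect(big(((hsv[...,2]>185)&(hsv[...,1]<60)).astype(np.uint8),(215,178,318,260)),.013,'plate')
rect(big(orange,(215,178,318,260)),.047,'handle')
rect(big(((hsv[...,0]<25)&(hsv[...,1]>60)).astype(np.uint8),(435,205,465,265)),.040,'vial brown?')
a=cv2.resize(im[170:275,210:320],None,fx=5,fy=5,interpolation=3); b=cv2.resize(im[195:275,355:500],None,fx=5,fy=5,interpolation=3)
H=max(a.shape[1],b.shape[1]);
a=cv2.resize(a[:, :],None,fx=.55,fy=.55); b=b[:]
H=max(a.shape[1],b.shape[1]); p=lambda q:cv2.copyMakeBorder(q,0,0,0,H-q.shape[1],0)
out=np.vstack([p(a),p(b)]); out=cv2.resize(out,None,fx=.85,fy=.85); print(out.shape); cv2.imwrite('pics/crop1.png',out[...,::-1])
E
python3 m.py
```

```text
jig top z20 centre [ 527.1 -178.4] size [112.5 281.5] long axis deg -87.34
tray rim centre [574.2 180. ] size [175.7 116.5] long axis deg 70.51
plate centre [573.4 179.5] size [168.7 108.4] long axis deg 70.51
handle centre [567.6 176.8] size [22.8 67.8] long axis deg -18.98
vial brown? centre [ 502.3 -225.1] size [26.4 19.7] long axis deg 88.97
(586, 616, 3)
```

View pics/crop1.png

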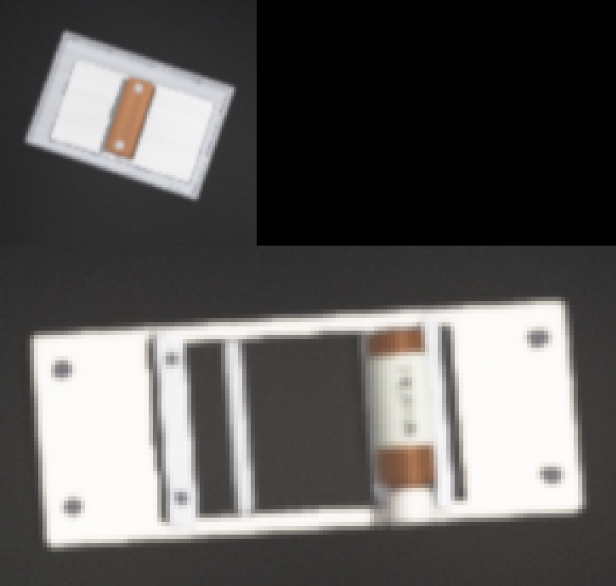

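The crop confirms both: the middle pad with its wooden handle lies in the steel tray, and the white-labelled vial lies in the jig's right-hand groove with the bar code up and its cap towards the robot. The sizes fit (jig 281x112, tray 175x116). Next I go above the pad and refine with the wrist camera.

```bash
cat > go.py <<'E'
import sys; from h import *
def to(p,ang):
    o=get_obs(); R=Rn.from_rotvec(o['tool_rot']); a=np.radians(ang)
    T=Rn.from_matrix(np.array([[np.cos(a),np.sin(a),0],[np.sin(a),-np.cos(a),0],[0,0,-1]]))
    print('t',round(o['t'],2),'pos mm',np.round(o['tool_pos']*1000,1),'xang',round(np.degrees(np.arctan2(*R.as_matrix()[[1,0],0])),2),'F',np.round(o['contact_force'],2),'M',np.round(o['wrist_torque'],2),'op',round(o['opening']*1000,1))
    print('shift cm',np.round(R.inv().apply(np.array(p)/1000-o['tool_pos'])*100,3),'rot',np.round((R.inv()*T).as_rotvec(),4))
if __name__=='__main__': v=list(map(float,sys.argv[1:])); to(v[:3],v[3])
E
python3 go.py 570 178 250 -19
```

```text
t 0.1 pos mm [ 280.  -558.1  238.2] xang 26.63 F [-0.27 -0.28  0.21] M [-0.03 -0.04 -0.04] op 85.3
shift cm [ 58.926 -52.804  -1.069] rot [-1.900e-03  5.000e-04  7.965e-01]
```

```bash
python3 -m jog '[[3,-2.6,0,0,0,0.11,0],[6,-5.3,0,0,0,0.22,0],[9,-8,0,0,0,0.33,0],[12,-10.7,0,0,0,0.44,0],[15,-13.4,0,0,0,0.55,0],[18,-16.1,0,0,0,0.66,0],[21,-18.8,0,0,0,0.77,0],[24,-21.5,0,0,0,0.8,0]]'; python3 go.py 570 178 250 -19
```

```text
t: 0.77
tool_pos: [0.3982, -0.2564, 0.2382]
tool_rot: [-3.094, 0.531, 0.002]
contact_force: [1.0, -0.3, 0.7]
opening: 0.0856
t 0.77 pos mm [ 398.2 -256.4  238.2] xang -19.48 F [ 0.98 -0.28  0.66] M [-0.06 -0.01 -0.  ] op 85.6
shift cm [  1.715 -46.688  -1.106] rot [-0.0017  0.0015 -0.0083]
```

```bash
python3 -m jog '[[0.2,-4,0,0,0,0,0],[0.3,-8,0,0,0,0,0],[0.5,-12,0,0,0,0,0],[0.6,-16,0,0,0,0,0],[0.8,-20,0,0,0,0,0],[0.9,-24,0,0,0,0,0],[1,-28,0,0,0,0,0],[1.2,-32,0,0,0,0,0]]' >/dev/null;  python3 go.py 570 178 250 -19
```

```text
t 1.43 pos mm [516.1  43.5 238.3] xang -19.46 F [ 0.82 -0.5   0.2 ] M [-0.03 -0.02  0.07] op 85.6
shift cm [  0.598 -14.483  -1.15 ] rot [-0.0015  0.0018 -0.008 ]
```

```bash
python3 -m jog '[[0.2,-4,0,0,0,0,0],[0.3,-8,0,0,0,0,0],[0.5,-12,0,0,0,0,0],[0.6,-14.5,-1,0,0,-0.008,0],[0.6,-14.5,-1,0,0,-0.008,0],[0.6,-14.5,-1,0,0,-0.008,0]]' >/dev/null;  python3 go.py 570 178 250 -19
cat > w.py <<'E'
from h import *
c=calibration('wrist'); im=get_image('wrist'); cv2.imwrite('pics/w1.png',im[...,::-1]); print(c)
c2=calibration('top'); cv2.imwrite('pics/t1.png',get_image('top')[...,::-1])
E
python3 w.py
```

```text
t 1.93 pos mm [570.1 179.2 248.3] xang -18.86 F [ 0.46 -0.7  -0.  ] M [-0.01  0.01 -0.02] op 85.5
shift cm [ 0.026  0.119 -0.168] rot [-0.0009  0.002   0.0024]
{'vfov': 62.696244722769336, 'cx': 319.1531564592302, 'cy': 240.29222675730617, 'dist_coeffs': array([-0.08515727,  0.        ,  0.        ,  0.        ,  0.        ]), 'R': array([[-0.32447001, -0.9458955 , -0.00095379],
       [-0.89876433,  0.30798799,  0.31203539],
       [-0.29485911,  0.10210336, -0.95007   ]]), 't': array([0.35457856, 0.41311302, 0.53865798])}
```

View pics/w1.png

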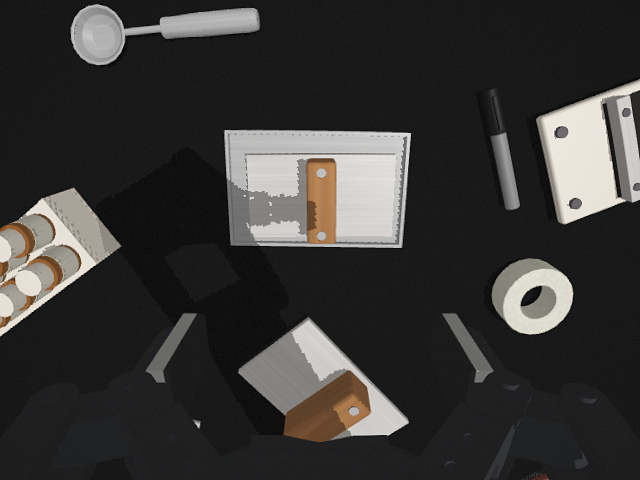

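The wrist view shows the pad in the tray, with handle-top screws at (321,173) and (321,236), the plate spanning about (245..396, 153..238), and the tray rim's outer corners near (225,131) and (411,133). I'll cast these onto their planes.

```bash
python3 - <<'E'
from h import *
im=cv2.cvtColor(cv2.imread('pics/w1.png'),cv2.COLOR_BGR2RGB); hsv=cv2.cvtColor(im,cv2.COLOR_RGB2HSV); c=calibration('wrist')
def f(ct,z,n):
    X=onz(c,ct,z)[:,:2]*1000; r=cv2.minAreaRect(X.astype(np.float32)); b=cv2.boxPoints(r);e=max([b[1]-b[0],b[2]-b[1]],key=np.linalg.norm)
    print(n,np.round(r[0],1),np.round(r[1],1),round(np.degrees(np.arctan2(e[1],e[0])),2), 'px',ct.min(0),ct.max(0))
def big(m,box):
    x0,y0,x1,y1=box;q=np.zeros(m.shape,np.uint8);q[y0:y1,x0:x1]=m[y0:y1,x0:x1]
    return max(cv2.findContours(q,0,1)[0],key=cv2.contourArea).reshape(-1,2)
h=big((hsv[...,1]>110)&(hsv[...,0]<20),(290,150,350,250)); f(h,.047,'handle')
s=big(((hsv[...,2]>70)|((hsv[...,1]>110)&(hsv[...,2]>60))),(218,122,420,255)); f(s,.010,'tray')
print('screws',onz(c,[[321,173],[321,236]],.047)*1000)
print('plate corners', np.round(onz(c,[[246,154],[396,154],[394,238]],.013)*1000,1))
# vial/jig end visible check: jig board left corners
print(np.round(onz(c,[[537,118],[562,223]],.020)*1000,1))
E
```

```text
handle [573.  174.5] [24.4 73.9] -19.61 px [307 159] [335 242]
tray [577.  177.7] [173.2 113.1] 70.08 px [224 130] [410 247]
screws [[596.73169897 166.34501605  47.        ]
 [543.54545142 184.66721657  47.        ]]
plate corners [[631.5 227.8  13. ]
 [586.   96.3  13. ]
 [507.8 120.5  13. ]]
[[577.8 -35.   20. ]
 [470.4 -42.4  20. ]]
```

```bash
python3 go.py 571.5 175.5 24 -19.4; python3 -m jog '[[0.2,0.4,3.5,0,0,0.009,0],[0.2,0.4,7,0,0,0.009,0],[0.2,0.4,10.5,0,0,0.009,0],[0.2,0.4,14,0,0,0.009,0],[0.2,0.4,17.5,0,0,0.009,0],[0.2,0.4,20,0,0,0.009,0],[0.2,0.4,21,0,0,0.009,0],[0.2,0.4,21,0,0,0.009,0]]' >/dev/null;  python3 go.py 571.5 175.5 24 -19.4
```

```text
t 2.03 pos mm [569.6 177.5 247.8] xang -19.02 F [-0.43 -0.31 -0.77] M [-0.03 -0.01  0.06] op 84.9
shift cm [ 0.307  0.135 22.379] rot [-0.0005  0.0028  0.0066]
t 2.7 pos mm [566.8 171.6  34.3] xang -19.64 F [-0.77 -0.13  1.01] M [0.   0.04 0.04] op 85.7
shift cm [ 0.324 -0.528  1.025] rot [ 0.003   0.0087 -0.0041]
```

```bash
python3 -m jog '[[0.3,-0.5,0.4,0,0.008,0,0],[0.3,-0.5,0.8,0,0.008,0,0],[0.3,-0.5,1,0,0.008,0,0],[0.3,-0.5,1,0,0.008,0,0]]' >/dev/null;  python3 go.py 571.5 175.5 24 -19.4;  python3 -m jog '[[0,0,0,0,0,0,0]]' >/dev/null;  python3 go.py 571.5 175.5 24 -19.4
```

```text
t 3.03 pos mm [571.9 175.5  25.3] xang -19.64 F [ 0.26 -0.01  0.26] M [0.05 0.02 0.  ] op 85.4
shift cm [-0.043  0.012  0.13 ] rot [ 0.0022 -0.0008 -0.0041]
t 3.12 pos mm [572.5 175.6  26.2] xang -19.63 F [ 0.56 -0.32  0.11] M [-0.04 -0.03 -0.  ] op 85.1
shift cm [-0.089  0.041  0.216] rot [ 0.0016 -0.0019 -0.004 ]
```

```bash
python3 -m jog '[[-0.05,0,0.2,0,0,0,0],[-0.05,0,0.2,0,0,0,130],[-0.05,0,0.2,0,0,0,255],[-0.05,0,0.2,0,0,0,255],[-0.05,0,0.2,0,0,0,255],[-0.05,0,0.2,0,0,0,255],[-0.05,0,0.2,0,0,0,255],[-0.05,0,0.2,0,0,0,255]]' 110 >/dev/null;  python3 go.py 571.5 175.5 24 -19.4;  python3 -m jog '[[0,0,0,0,0,0,255],[0,0,0,0,0,0,255]]' >/dev/null;  python3 go.py 571.5 175.5 24 -19.4
```

```text
t 3.78 pos mm [572.4 175.9  24.6] xang -19.63 F [0.5  1.17 1.99] M [0.08 0.01 0.02] op 24.7
shift cm [-0.073  0.065  0.057] rot [ 0.0011 -0.0027 -0.004 ]
t 3.95 pos mm [572.4 175.9  24.6] xang -19.63 F [-0.06 -0.31  1.67] M [ 0.06 -0.04  0.02] op 24.9
shift cm [-0.075  0.066  0.06 ] rot [ 0.001  -0.0027 -0.004 ]
```

```bash
python3 -m jog '[[0,0,-1,0,0,0,255],[0,0,-3,0,0,0,255],[0,0,-6,0,0,0,255],[0,0,-9,0,0,0,255],[0,0,-12,0,0,0,255],[0,0,-12.5,0,0,0,255],[0,0,-12.5,0,0,0,255]]' >/dev/null;  python3 go.py 532.9 -272.3 145 2.7; python3 - <<'E'
from h import *
a=get_image('wrist');b=get_image('scene');cv2.imwrite('pics/w2.png',np.hstack([cv2.resize(a,(400,300)),cv2.resize(b[130:330,220:480],(400,300))])[...,::-1])
E
```

```text
t 4.53 pos mm [573.7 176.4 152.5] xang -19.63 F [-0.11  0.48 -2.67] M [-0.  0. -0.] op 24.2
shift cm [11.227 43.632  0.764] rot [-1.000e-04 -7.600e-03 -3.897e-01]
```

View pics/w2.png

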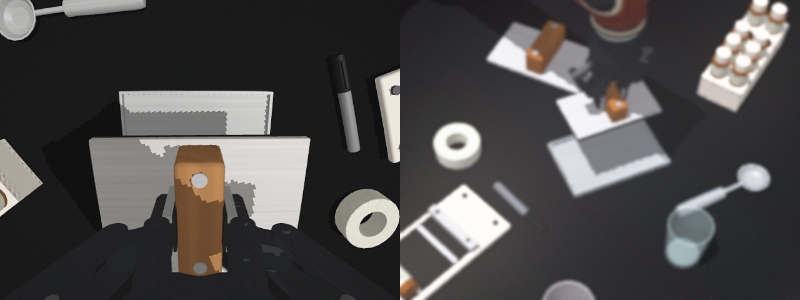

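The pad hangs level and centred in the jaws, and the force reads -2.7 N, which fits its weight. Now to above the jig start.

```bash
python3 -m jog '[[0.6,2,0,0,0,-0.04,255],[1.4,5.5,0,0,0,-0.1,255],[2.3,9,0,0,0,-0.17,255],[3.2,12.5,0,0,0,-0.23,255],[4.1,16,0,0,0,-0.3,255],[5.1,20,0,0,0,-0.36,255],[6.1,24,0,0,0,-0.39,255],[7.1,27.5,0,0,0,-0.39,255]]' >/dev/null;  python3 go.py 532.9 -272.3 145 2.7
```

```text
t 5.3 pos mm [ 542.8 -108.6  144.8] xang 2.75 F [ 1.18  0.11 -2.68] M [-0.07 -0.06 -0.02] op 24.5
shift cm [-1.7730e+00  1.6305e+01  1.0000e-03] rot [0.0006 0.0064 0.0009]
```

```bash
python3 -m jog '[[-0.4,3.5,0,0,0,0,255],[-0.8,7,0,0,0.003,0,255],[-1.2,10.5,0,0,0.006,0,255],[-1.6,14,1,0,0.006,0,255],[-1.8,16.3,2,0,0.006,0,255],[-1.8,16.3,3.5,0,0.006,0,255],[-1.8,16.3,4.5,0,0.006,0,255],[-1.8,16.3,4.5,0,0.006,0,255]]' >/dev/null;  python3 go.py 532.9 -272.3 90 2.7; python3 - <<'E'
from h import *
a=get_image('wrist');b=get_image('scene');cv2.imwrite('pics/w3.png',np.hstack([cv2.resize(a,(400,300)),cv2.resize(b[230:370,140:320],(400,300))])[...,::-1])
E
```

```text
t 5.97 pos mm [ 528.9 -270.1   93.8] xang 2.72 F [-0.48 -0.46 -3.29] M [ 0.04  0.07 -0.03] op 24.5
shift cm [0.394 0.237 0.377] rot [-0.0061  0.009   0.0003]
```

View pics/w3.png

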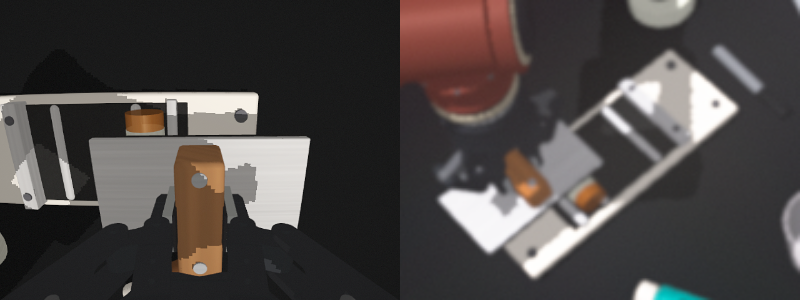

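```bash
python3 - <<'E'
from h import *
im=cv2.imread('pics/w3.png'); c=calibration('wrist')
b=im[:,:400]; hsv=cv2.cvtColor(b,cv2.COLOR_BGR2HSV)
m=((hsv[...,1]>110)&(hsv[...,0]<20)).astype(np.uint8); m[132:]=0; m[:100]=0;m[:,:110]=0;m[:,180:]=0
ys,xs=np.where(m); print(xs.min(),xs.max(),ys.min(),ys.max())
for z in (.037,.052): print(z,np.round(onz(c,np.array([[xs.min()-.5,120],[xs.max()+.5,120],[(xs.min()+xs.max())/2,ys.min()-.5]])*1.6,z)*1000,1))
# jig far-edge: bright boundary line fit at z=.02
w=(b.max(2)>120)
pts=[]
for x in list(range(20,120,4))+list(range(190,240,4)):
    y=np.where(w[85:120,x])[0]
    if len(y): pts.append([x,85+y[0]])
P=onz(c,(np.array(pts)+[0,-.5])*1.6,.018)*1000
vx,vy,x0,y0=cv2.fitLine(P[:,:2].astype(np.float32),cv2.DIST_HUBER,0,.01,.01).ravel(); 
print('edge deg',np.degrees(np.arctan2(vy,vx)),'x at y=-178', x0+vx/vy*(-178-y0)); print(np.round(P[[0,-1]],1))
E
```

```text
124 163 109 131
0.037 [[ 568.9 -207.1   37. ]
 [ 570.3 -239.7   37. ]
 [ 578.9 -223.6   37. ]]
0.052 [[ 572.1 -211.7   52. ]
 [ 573.4 -241.8   52. ]
 [ 581.4 -227.    52. ]]
edge deg -87.20178 x at y=-178 588.2071
[[ 584.8 -106.1   18. ]
 [ 594.3 -300.5   18. ]]
```

```bash
python3 go.py 536 -272 85 2.75; python3 -m jog '[[0.3,0.1,0,-0.003,0.005,0,255],[0.7,0.2,0.2,-0.007,0.0117,0,255],[0.7,0.2,0.4,-0.007,0.0117,0,255],[0.7,0.2,0.4,-0.007,0.0117,0,255],[0.7,0.2,0.4,-0.007,0.0117,0,255]]' >/dev/null;  python3 go.py 536 -272 85 2.75;python3 -m jog '[[0,0,0,0,0,0,255],[0,0,0,0,0,0,255],[0,0,0,0,0,0,255]]' >/dev/null;  python3 go.py 536 -272 85 2.75
```

```text
t 6.07 pos mm [ 531.1 -270.7   97.6] xang 2.8 F [-0.14 -0.35 -1.58] M [0.03 0.02 0.02] op 24.5
shift cm [0.483 0.155 1.261] rot [-0.0022  0.004   0.0009]
t 6.48 pos mm [ 538.4 -272.1   93.9] xang 2.83 F [ 0.6  -0.71 -2.9 ] M [-0.01  0.07  0.03] op 24.5
shift cm [-0.249 -0.03   0.885] rot [ 0.005  -0.008   0.0014]
t 6.73 pos mm [ 538.5 -272.2   94.1] xang 2.83 F [ 0.29  0.27 -1.85] M [ 0.01  0.05 -0.  ] op 24.2
shift cm [-0.258 -0.039  0.909] rot [ 0.0052 -0.0083  0.0014]
```

```bash
python3 -m jog '[[-0.1,0,0.4,0.004,-0.0055,0,255],[-0.1,0,0.8,0.004,-0.0055,0,255],[-0.1,0,1.1,0.004,-0.0055,0,255],[-0.1,0,1.3,0.004,-0.0055,0,255],[-0.1,0,1.3,0.004,-0.0055,0,255],[-0.1,0,1.3,0.004,-0.0055,0,255]]' >/dev/null;  python3 go.py 536 -272 80 2.75; python3 -m jog '[[0,0,0.1,0,0,0,255],[0,0,0.2,0,0,0,255],[0,0,0.2,0,0,0,255]]' >/dev/null;  python3 go.py 536 -272 80 2.75
```

```text
t 7.23 pos mm [ 537.4 -272.2   80.7] xang 2.83 F [ 0.13 -1.72 -1.98] M [ 0.04 -0.06 -0.04] op 24.3
shift cm [-0.143 -0.027  0.069] rot [ 0.0008 -0.0022  0.0014]
t 7.48 pos mm [ 537.4 -272.2   78.6] xang 2.83 F [-0.09  0.01 -2.56] M [-0.04  0.01 -0.05] op 24.5
shift cm [-0.138 -0.023 -0.144] rot [ 0.0007 -0.0021  0.0014]
```

```bash
for i in 1; do python3 -m jog '[[0,0,0.1,0,0,0,255],[0,0,0.1,0,0,0,255]]'|grep -E 'pos|force'; python3 -m jog '[[0,0,0.1,0,0,0,255],[0,0,0.1,0,0,0,255]]' |grep -E 'pos|force';done; python3 go.py 536 -272 80 2.75
```

```text
tool_pos: [0.5373, -0.2721, 0.0774]
contact_force: [-0.2, -0.5, -3.9]
tool_pos: [0.5372, -0.2721, 0.0762]
contact_force: [-0.2, -0.1, -2.8]
t 7.82 pos mm [ 537.2 -272.1   76.2] xang 2.83 F [-0.24 -0.1  -2.81] M [ 0.04 -0.01  0.  ] op 24.3
shift cm [-0.121 -0.011 -0.378] rot [ 0.0004 -0.0017  0.0014]
```

```bash
python3 -m jog '[[0,0,0.1,0,0,0,255],[0,0,0.1,0,0,0,255]]'|grep -E 'pos|force'; python3 -m jog '[[0,0,0.1,0,0,0,255],[0,0,0.1,0,0,0,255]]' |grep -E 'pos|force'; python3 go.py 536 -272 80 2.75
```

```text
tool_pos: [0.5371, -0.272, 0.075]
contact_force: [0.0, -0.4, -3.1]
tool_pos: [0.537, -0.2719, 0.0737]
contact_force: [-0.2, 0.2, -1.8]
t 8.15 pos mm [ 537.  -271.9   73.7] xang 2.83 F [-0.18  0.19 -1.82] M [ 0.03 -0.02 -0.04] op 24.6
shift cm [-0.095  0.009 -0.633] rot [-0.     -0.0011  0.0014]
```

```bash
python3 -m jog '[[0,0,0.05,0,0,0,255],[0,0,0.05,0,0,0,255],[0,0,0.05,0,0,0,255]]'>/dev/null; python3 go.py 536 -272 80 2.75;python3 -m jog '[[0,0,0.05,0,0,0,255],[0,0,0.05,0,0,0,255],[0,0,0.05,0,0,0,255]]' >/dev/null; python3 go.py 536 -272 80 2.75
```

```text
t 8.4 pos mm [ 536.9 -271.8   73.1] xang 2.83 F [ 0.37  0.57 -3.  ] M [ 0.01 -0.03 -0.04] op 24.5
shift cm [-0.092  0.011 -0.687] rot [-0.0001 -0.001   0.0014]
t 8.65 pos mm [ 537.1 -272.    72.9] xang 2.83 F [ 0.62  0.22 -3.06] M [ 0.04 -0.   -0.01] op 24.4
shift cm [-0.106 -0.001 -0.713] rot [ 0.0002 -0.0013  0.0014]
```

```bash
python3 -m jog '[[0,0,0.08,0,0,0,255],[0,0,0.08,0,0,0,255],[0,0,0.08,0,0,0,255]]'>/dev/null; python3 go.py 536 -272 80 2.75;python3 -m jog '[[0,0,0.08,0,0,0,255],[0,0,0.08,0,0,0,255],[0,0,0.08,0,0,0,255]]' >/dev/null; python3 go.py 536 -272 80 2.75
```

```text
t 8.9 pos mm [ 537.2 -272.2   72.8] xang 2.84 F [-2.21  0.45  4.05] M [0.21 0.47 0.1 ] op 24.7
shift cm [-0.115 -0.025 -0.725] rot [ 0.0005 -0.0014  0.0015]
t 9.15 pos mm [ 537.2 -272.5   72.7] xang 2.84 F [-3.55  0.07  5.77] M [0.39 0.69 0.14] op 24.2
shift cm [-0.12  -0.056 -0.728] rot [ 0.001  -0.0013  0.0016]
```

Contact is at TCP z≈72.8, so the vial top is at about 51 mm, giving feet of about 7 mm, which is plausible. The moment, 0.39 N m, agrees with a 47 mm lever. Stiffness is about 10 N/mm, and each call sets the force relative to the measured pose. Next I settle and trim the sideways force.

```bash
python3 -m jog '[[-0.02,0,0.08,0,0,0,255],[-0.02,0,0.08,0,0,0,255],[-0.02,0,0.08,0,0,0,255]]'>/dev/null; python3 go.py 536 -272 80 2.75;python3 -m jog '[[-0.04,0,0.07,0,0,0,255],[-0.04,0,0.07,0,0,0,255]]' >/dev/null; python3 go.py 536 -272 80 2.75
```

```text
t 9.4 pos mm [ 537.2 -272.8   72.8] xang 2.84 F [-3.28  0.    5.58] M [0.38 0.56 0.16] op 24.4
shift cm [-0.119 -0.09  -0.725] rot [ 0.0015 -0.0017  0.0016]
t 9.57 pos mm [ 537.2 -273.2   72.8] xang 2.84 F [-2.59 -0.99  5.42] M [0.38 0.52 0.07] op 24.3
shift cm [-0.11  -0.123 -0.725] rot [ 0.0021 -0.0025  0.0015]
```

```bash
python3 -m jog '[[-0.04,-0.1,0.075,0.001,0,0,255],[-0.04,-0.2,0.065,0.001,0,0,255],[-0.04,-0.2,0.065,0.001,0,0,255]]'>/dev/null; python3 go.py 536 -272 80 2.75
```

```text
t 9.82 pos mm [ 537.1 -271.4   72.7] xang 2.84 F [-2.04 -0.38  5.34] M [0.3  0.48 0.11] op 24.4
shift cm [-0.108  0.058 -0.727] rot [ 0.0017 -0.0034  0.0015]
```

```bash
python3 -m jog '[[-0.04,-0.1,0.07,0.001,0.001,0,255],[-0.04,-0.2,0.055,0.001,0.001,0,255],[-0.04,-0.2,0.055,0.001,0.001,0,255]]'>/dev/null; python3 go.py 536 -272 80 2.75; python3 -m jog '[[-0.04,-0.1,0.065,0.001,0.001,0,255],[-0.04,-0.2,0.045,0.001,0.001,0,255],[-0.04,-0.2,0.045,0.001,0.001,0,255]]'>/dev/null; python3 go.py 536 -272 80 2.75
```

```text
t 10.07 pos mm [ 537.  -270.    72.8] xang 2.85 F [-2.58 -2.81  5.04] M [-0.03  0.45  0.08] op 24.6
shift cm [-0.104  0.193 -0.716] rot [ 0.0024 -0.0053  0.0017]
t 10.32 pos mm [ 536.9 -268.8   73.2] xang 2.85 F [-3.16 -1.88  5.56] M [-0.04  0.51  0.09] op 24.6
shift cm [-0.099  0.317 -0.684] rot [ 0.0032 -0.0072  0.0017]
```

```bash
python3 -m jog '[[-0.05,-0.12,0.06,0.002,-0.003,0,255],[-0.05,-0.25,0.04,0.002,-0.003,0,255],[-0.05,-0.25,0.04,0.002,-0.003,0,255]]'>/dev/null; python3 go.py 536 -272 80 2.75; python3 -m jog '[[-0.05,-0.12,0.06,0.002,-0.003,0,255],[-0.05,-0.25,0.04,0.002,-0.003,0,255],[-0.05,-0.25,0.04,0.002,-0.003,0,255]]'>/dev/null; python3 go.py 536 -272 80 2.75
```

```text
t 10.57 pos mm [ 536.8 -267.    73.6] xang 2.85 F [-2.15 -1.78  5.66] M [-0.03  0.42  0.11] op 24.5
shift cm [-0.104  0.5   -0.638] rot [ 0.0028 -0.0055  0.0017]
t 10.82 pos mm [ 536.8 -265.    74. ] xang 2.85 F [-1.32 -1.69  5.34] M [0.05 0.42 0.06] op 24.3
shift cm [-0.109  0.699 -0.603] rot [ 0.0021 -0.0038  0.0017]
```

```bash
python3 -m jog '[[-0.05,-0.12,0.06,0.002,-0.002,0,255],[-0.05,-0.25,0.045,0.002,-0.002,0,255],[-0.05,-0.25,0.045,0.002,-0.002,0,255]]'>/dev/null; python3 go.py 536 -272 80 2.75; python3 -m jog '[[-0.05,-0.12,0.065,0.002,-0.001,0,255],[-0.05,-0.25,0.05,0.002,-0.001,0,255],[-0.05,-0.25,0.05,0.002,-0.001,0,255]]'>/dev/null; python3 go.py 536 -272 80 2.75; python3 -m jog '[[-0.05,-0.12,0.065,0.002,-0.001,0,255],[-0.05,-0.25,0.055,0.002,-0.001,0,255],[-0.05,-0.25,0.055,0.002,-0.001,0,255]]'>/dev/null; python3 go.py 536 -272 80 2.75
```

```text
t 11.07 pos mm [ 536.7 -262.9   74.3] xang 2.84 F [-2.22 -0.57  6.52] M [0.06 0.44 0.05] op 24.7
shift cm [-0.111  0.906 -0.568] rot [ 0.0011 -0.0031  0.0016]
t 11.32 pos mm [ 536.6 -260.7   74.6] xang 2.85 F [-2.37 -0.71  6.59] M [0.11 0.42 0.07] op 24.3
shift cm [-0.111  1.122 -0.543] rot [ 0.     -0.0032  0.0017]
t 11.57 pos mm [ 536.5 -258.5   74.8] xang 2.84 F [-1.24 -0.87  6.93] M [0.21 0.41 0.03] op 24.8
shift cm [-0.111  1.349 -0.521] rot [-0.0013 -0.0034  0.0016]
```

```bash
python3 -m jog '[[-0.05,-0.12,0.06,0,-0.001,0,255],[-0.05,-0.25,0.053,0,-0.001,0,255],[-0.05,-0.25,0.053,0,-0.001,0,255]]'>/dev/null; python3 go.py 536 -272 80 2.75; python3 -m jog '[[-0.05,-0.12,0.065,0,-0.001,0,255],[-0.05,-0.25,0.058,0,-0.001,0,255],[-0.05,-0.25,0.058,0,-0.001,0,255]]'>/dev/null; python3 go.py 536 -272 80 2.75; python3 -m jog '[[-0.05,-0.12,0.065,0,-0.001,0,255],[-0.05,-0.25,0.065,0,-0.001,0,255],[-0.05,-0.25,0.065,0,-0.001,0,255]]'>/dev/null; python3 go.py 536 -272 80 2.75;  python3 -m jog '[[-0.05,-0.12,0.068,0,-0.001,0,255],[-0.05,-0.25,0.07,0,-0.001,0,255],[-0.05,-0.25,0.07,0,-0.001,0,255]]'>/dev/null; python3 go.py 536 -272 80 2.75
```

```text
t 11.82 pos mm [ 536.3 -256.1   75. ] xang 2.85 F [-2.18 -1.42  6.38] M [0.21 0.46 0.09] op 24.4
shift cm [-0.11   1.589 -0.501] rot [-0.0008 -0.0035  0.0017]
t 12.07 pos mm [ 536.2 -253.6   75.2] xang 2.85 F [-1.73 -0.88  7.13] M [0.27 0.38 0.  ] op 24.4
shift cm [-0.11   1.84  -0.485] rot [-0.0006 -0.0036  0.0017]
t 12.32 pos mm [ 536.1 -251.    75.2] xang 2.84 F [-1.81 -0.49  6.74] M [0.4  0.42 0.05] op 24.5
shift cm [-0.111  2.101 -0.477] rot [-0.0006 -0.0037  0.0016]
t 12.57 pos mm [ 535.9 -248.2   75.2] xang 2.84 F [-2.58  1.31  6.9 ] M [0.38 0.44 0.07] op 24.4
shift cm [-0.111  2.38  -0.483] rot [-0.001  -0.0037  0.0016]
```

```bash
python3 -m jog '[[-0.05,-0.12,0.073,0,-0.001,0,255],[-0.05,-0.25,0.08,0,-0.001,0,255],[-0.05,-0.25,0.08,0,-0.001,0,255]]'>/dev/null; python3 go.py 536 -272 80 2.75; python3 -m jog '[[-0.05,-0.12,0.078,-0.001,-0.001,0,255],[-0.05,-0.23,0.088,-0.001,-0.001,0,255],[-0.05,-0.23,0.088,-0.001,-0.001,0,255]]'>/dev/null; python3 go.py 536 -272 80 2.75; python3 -m jog '[[-0.05,-0.1,0.08,-0.001,-0.001,0,255],[-0.05,-0.2,0.09,-0.001,-0.001,0,255],[-0.05,-0.2,0.09,-0.001,-0.001,0,255]]'>/dev/null; python3 go.py 536 -272 80 2.75
```

```text
t 12.82 pos mm [ 535.8 -245.3   75. ] xang 2.84 F [-2.89  0.69  7.24] M [0.42 0.48 0.05] op 24.4
shift cm [-0.11   2.668 -0.502] rot [-0.0016 -0.0037  0.0016]
t 13.07 pos mm [ 535.7 -242.5   74.9] xang 2.84 F [-2.56  2.12  6.23] M [0.59 0.43 0.03] op 24.6
shift cm [-0.111  2.947 -0.519] rot [-0.0014 -0.0036  0.0016]
t 13.32 pos mm [ 535.5 -239.9   74.5] xang 2.84 F [-1.61  1.29  7.12] M [0.54 0.43 0.05] op 24.6
shift cm [-0.111  3.212 -0.554] rot [-0.0016 -0.0036  0.0015]
```

```bash
python3 -m jog '[[-0.05,-0.08,0.085,-0.001,-0.001,0,255],[-0.05,-0.15,0.1,-0.001,-0.001,0,255],[-0.05,-0.15,0.1,-0.001,-0.001,0,255]]'>/dev/null; python3 go.py 536 -272 80 2.75; python3 -m jog '[[-0.05,-0.08,0.09,-0.001,-0.001,0,255],[-0.05,-0.15,0.105,-0.001,-0.001,0,255],[-0.05,-0.15,0.105,-0.001,-0.001,0,255]]'>/dev/null; python3 go.py 536 -272 80 2.75; python3 -m jog '[[-0.05,-0.08,0.09,-0.001,-0.001,0,255],[-0.05,-0.15,0.108,-0.001,-0.001,0,255],[-0.05,-0.15,0.108,-0.001,-0.001,0,255]]'>/dev/null; python3 go.py 536 -272 80 2.75
```

```text
t 13.57 pos mm [ 535.4 -237.7   74.2] xang 2.83 F [-1.95  1.35  7.64] M [ 0.66  0.47 -0.01] op 24.3
shift cm [-0.112  3.43  -0.587] rot [-0.0019 -0.0035  0.0014]
t 13.82 pos mm [ 535.3 -235.4   73.8] xang 2.82 F [-2.21  2.52  7.25] M [0.7  0.51 0.04] op 24.2
shift cm [-0.111  3.656 -0.633] rot [-0.0024 -0.0034  0.0013]
t 14.07 pos mm [ 535.2 -233.    73.3] xang 2.82 F [-2.11  3.05  6.75] M [ 0.71  0.43 -0.  ] op 24.6
shift cm [-0.112  3.899 -0.687] rot [-0.0032 -0.0032  0.0012]
```

```bash
python3 -m jog '[[-0.05,-0.06,0.09,-0.002,-0.001,0,255],[-0.05,-0.12,0.1,-0.002,-0.001,0,255],[-0.05,-0.12,0.1,-0.002,-0.001,0,255]]'>/dev/null; python3 go.py 536 -272 80 2.75; python3 -m jog '[[-0.05,-0.06,0.085,-0.002,-0.001,0,255],[-0.05,-0.12,0.09,-0.002,-0.001,0,255],[-0.05,-0.12,0.09,-0.002,-0.001,0,255]]'>/dev/null; python3 go.py 536 -272 80 2.75
```

```text
t 14.32 pos mm [ 535.1 -230.8   72.7] xang 2.81 F [-2.15  2.33  6.85] M [0.8  0.35 0.01] op 24.6
shift cm [-0.109  4.121 -0.744] rot [-0.0033 -0.0031  0.001 ]
t 14.57 pos mm [ 535.1 -229.5   72.7] xang 2.82 F [-3.07 -0.28  7.85] M [0.22 0.49 0.03] op 24.6
shift cm [-0.112  4.253 -0.735] rot [-0.0011 -0.0031  0.0013]
```

```bash
python3 -m jog '[[-0.05,-0.12,0.075,-0.001,-0.001,0,255],[-0.05,-0.25,0.075,-0.001,-0.001,0,255],[-0.05,-0.38,0.075,-0.001,-0.001,0,255],[-0.05,-0.5,0.075,-0.001,-0.001,0,255],[-0.05,-0.5,0.075,-0.001,-0.001,0,255]]'>/dev/null; python3 go.py 536 -272 80 2.75; python3 -m jog '[[-0.05,-0.12,0.075,0,-0.001,0,255],[-0.05,-0.25,0.075,0,-0.001,0,255],[-0.05,-0.38,0.075,0,-0.001,0,255],[-0.05,-0.5,0.075,0,-0.001,0,255],[-0.05,-0.5,0.075,0,-0.001,0,255]]'>/dev/null; python3 go.py 536 -272 80 2.75
```

```text
t 14.98 pos mm [ 534.8 -224.4   72.7] xang 2.82 F [-3.03  1.25  8.39] M [0.24 0.54 0.06] op 24.5
shift cm [-0.111  4.765 -0.729] rot [-0.0001 -0.0031  0.0013]
t 15.4 pos mm [ 534.5 -219.3   72.7] xang 2.82 F [-3.32  0.41  7.79] M [ 0.24  0.46 -0.04] op 24.7
shift cm [-0.111  5.274 -0.726] rot [ 0.0001 -0.0031  0.0013]
```

```bash
for k in 1; do python3 -m jog '[[-0.06,-0.15,0.062,0,-0.001,0,255],[-0.06,-0.3,0.062,0,-0.001,0,255],[-0.06,-0.45,0.062,0,-0.001,0,255],[-0.06,-0.6,0.062,0,-0.001,0,255],[-0.06,-0.7,0.062,0,-0.001,0,255],[-0.06,-0.8,0.062,0,-0.001,0,255],[-0.06,-0.8,0.062,0,-0.001,0,255]]'>/dev/null; python3 go.py 536 -272 80 2.75; done; python3 -m jog '[[-0.06,-0.15,0.062,0,-0.001,0,255],[-0.06,-0.3,0.062,0,-0.001,0,255],[-0.06,-0.45,0.062,0,-0.001,0,255],[-0.06,-0.6,0.062,0,-0.001,0,255],[-0.06,-0.7,0.062,0,-0.001,0,255],[-0.06,-0.8,0.062,0,-0.001,0,255],[-0.06,-0.8,0.062,0,-0.001,0,255]]'>/dev/null; python3 go.py 536 -272 80 2.75
```

```text
t 15.98 pos mm [ 534.1 -211.1   72.7] xang 2.82 F [-2.68  0.11  6.36] M [0.17 0.39 0.  ] op 24.4
shift cm [-0.108  6.091 -0.725] rot [ 0.0001 -0.0033  0.0013]
t 16.57 pos mm [ 533.7 -203.    72.7] xang 2.82 F [-1.5  -0.08  6.89] M [ 0.09  0.34 -0.  ] op 24.6
shift cm [-0.107  6.903 -0.724] rot [ 0.0003 -0.0037  0.0013]
```

```bash
python3 -m jog '[[-0.06,-0.15,0.06,0,-0.001,0,255],[-0.06,-0.3,0.06,0,-0.001,0,255],[-0.06,-0.45,0.06,0,-0.001,0,255],[-0.06,-0.6,0.06,0,-0.001,0,255],[-0.06,-0.7,0.06,0,-0.001,0,255],[-0.06,-0.8,0.06,0,-0.001,0,255],[-0.06,-0.8,0.06,0,-0.001,0,255]]'>/dev/null; python3 go.py 536 -272 80 2.75; python3 -m jog '[[-0.06,-0.15,0.06,0,-0.002,0,255],[-0.06,-0.3,0.06,0,-0.002,0,255],[-0.06,-0.45,0.06,0,-0.002,0,255],[-0.06,-0.6,0.06,0,-0.002,0,255],[-0.06,-0.7,0.06,0,-0.002,0,255],[-0.06,-0.8,0.06,0,-0.002,0,255],[-0.06,-0.8,0.06,0,-0.002,0,255]]'>/dev/null; python3 go.py 536 -272 80 2.75; python3 -m jog '[[-0.06,-0.15,0.06,0,-0.002,0,255],[-0.06,-0.3,0.06,0,-0.002,0,255],[-0.06,-0.45,0.06,0,-0.002,0,255],[-0.06,-0.6,0.06,0,-0.002,0,255],[-0.06,-0.7,0.06,0,-0.002,0,255],[-0.06,-0.8,0.06,0,-0.002,0,255],[-0.06,-0.8,0.06,0,-0.002,0,255]]'>/dev/null; python3 go.py 536 -272 80 2.75
```

```text
t 17.15 pos mm [ 533.3 -194.9   72.8] xang 2.82 F [-1.15 -0.12  5.78] M [ 0.11  0.35 -0.01] op 24.7
shift cm [-0.108  7.717 -0.719] rot [ 0.0005 -0.004   0.0013]
t 17.73 pos mm [ 532.9 -186.8   72.8] xang 2.82 F [-1.99  0.41  5.83] M [ 0.09  0.29 -0.04] op 24.5
shift cm [-0.109  8.53  -0.717] rot [ 0.0007 -0.0035  0.0013]
t 18.32 pos mm [ 532.5 -178.7   72.8] xang 2.82 F [-1.51 -0.93  5.68] M [0.02 0.35 0.02] op 24.8
shift cm [-0.11   9.341 -0.712] rot [ 0.0011 -0.0029  0.0012]
```

```bash
python3 -m jog '[[-0.06,-0.15,0.063,0,-0.001,0,255],[-0.06,-0.3,0.063,0,-0.001,0,255],[-0.06,-0.45,0.063,0,-0.001,0,255],[-0.06,-0.6,0.063,0,-0.001,0,255],[-0.06,-0.7,0.063,0,-0.001,0,255],[-0.06,-0.8,0.063,0,-0.001,0,255],[-0.06,-0.8,0.063,0,-0.001,0,255]]'>/dev/null; python3 go.py 536 -272 80 2.75; python3 -m jog '[[-0.06,-0.15,0.063,0,-0.001,0,255],[-0.06,-0.3,0.063,0,-0.001,0,255],[-0.06,-0.45,0.063,0,-0.001,0,255],[-0.06,-0.6,0.063,0,-0.001,0,255],[-0.06,-0.7,0.063,0,-0.001,0,255],[-0.06,-0.8,0.063,0,-0.001,0,255],[-0.06,-0.8,0.063,0,-0.001,0,255]]'>/dev/null; python3 go.py 536 -272 80 2.75; python3 -m jog '[[-0.06,-0.15,0.063,0.001,-0.001,0,255],[-0.06,-0.3,0.063,0.001,-0.001,0,255],[-0.06,-0.45,0.063,0.001,-0.001,0,255],[-0.06,-0.6,0.063,0.001,-0.001,0,255],[-0.06,-0.7,0.063,0.001,-0.001,0,255],[-0.06,-0.8,0.063,0.001,-0.001,0,255],[-0.06,-0.8,0.063,0.001,-0.001,0,255]]'>/dev/null; python3 go.py 536 -272 80 2.75
```

```text
t 18.9 pos mm [ 532.1 -170.6   72.8] xang 2.82 F [-1.6   0.45  5.72] M [ 0.01  0.39 -0.02] op 24.6
shift cm [-0.11  10.148 -0.709] rot [ 0.0014 -0.0032  0.0012]
t 19.48 pos mm [ 531.7 -162.5   72.8] xang 2.83 F [-1.22  0.46  6.79] M [-0.02  0.33 -0.  ] op 24.0
shift cm [-0.111 10.958 -0.705] rot [ 0.0018 -0.0036  0.0013]
t 20.07 pos mm [ 531.3 -154.5   72.8] xang 2.83 F [-2.42  0.18  7.06] M [-0.07  0.39 -0.06] op 24.3
shift cm [-0.111 11.763 -0.708] rot [ 0.0013 -0.004   0.0014]
```

```bash
python3 -m jog '[[-0.06,-0.15,0.06,0.001,-0.002,0,255],[-0.06,-0.3,0.06,0.001,-0.002,0,255],[-0.06,-0.45,0.06,0.001,-0.002,0,255],[-0.06,-0.6,0.06,0.001,-0.002,0,255],[-0.06,-0.7,0.06,0.001,-0.002,0,255],[-0.06,-0.8,0.06,0.001,-0.002,0,255],[-0.06,-0.8,0.06,0.001,-0.002,0,255]]'>/dev/null; python3 go.py 536 -272 80 2.75; python3 -m jog '[[-0.06,-0.15,0.062,0.001,-0.002,0,255],[-0.06,-0.3,0.062,0.001,-0.002,0,255],[-0.06,-0.45,0.062,0.001,-0.002,0,255],[-0.06,-0.6,0.062,0.001,-0.002,0,255],[-0.06,-0.7,0.062,0.001,-0.002,0,255],[-0.06,-0.8,0.062,0.001,-0.002,0,255],[-0.06,-0.8,0.062,0.001,-0.002,0,255]]'>/dev/null; python3 go.py 536 -272 80 2.75; python3 -m jog '[[-0.06,-0.15,0.065,0.001,-0.001,0,255],[-0.06,-0.3,0.065,0.001,-0.001,0,255],[-0.06,-0.45,0.065,0.001,-0.001,0,255],[-0.06,-0.55,0.065,0.001,-0.001,0,255],[-0.06,-0.55,0.065,0.001,-0.001,0,255]]'>/dev/null; python3 go.py 536 -272 80 2.75
```

```text
t 20.65 pos mm [ 531.  -146.4   72.8] xang 2.84 F [-2.11  0.1   6.33] M [-0.13  0.34 -0.1 ] op 24.6
shift cm [-0.117 12.57  -0.711] rot [ 0.0008 -0.0034  0.0015]
t 21.23 pos mm [ 530.6 -138.3   72.8] xang 2.84 F [-1.75 -0.04  6.33] M [-0.2   0.34 -0.09] op 24.2
shift cm [-0.118 13.377 -0.719] rot [ 0.0004 -0.0028  0.0016]
t 21.65 pos mm [ 530.3 -132.8   72.8] xang 2.85 F [-2.47  0.11  6.64] M [-0.2   0.39 -0.07] op 24.6
shift cm [-0.12  13.931 -0.725] rot [-0.0001 -0.0032  0.0018]
```

```bash
python3 -m jog '[[-0.06,-0.1,0.065,0,-0.001,0,255],[-0.06,-0.2,0.063,0,-0.001,0,255],[-0.06,-0.2,0.063,0,-0.001,0,255]]'>/dev/null; python3 go.py 536 -272 80 2.75; python3 -m jog '[[-0.06,-0.1,0.065,0,-0.001,0,255],[-0.06,-0.2,0.055,0,-0.001,0,255],[-0.06,-0.2,0.055,0,-0.001,0,255]]'>/dev/null; python3 go.py 536 -272 80 2.75;  python3 -m jog '[[-0.06,-0.1,0.065,0,-0.001,0,255],[-0.06,-0.2,0.048,0,-0.001,0,255],[-0.06,-0.2,0.048,0,-0.001,0,255]]'>/dev/null; python3 go.py 536 -272 80 2.75
```

```text
t 21.9 pos mm [ 530.2 -130.8   72.7] xang 2.86 F [-1.17  0.24  5.76] M [-0.2   0.37 -0.08] op 24.5
shift cm [-0.119 14.136 -0.72 ] rot [ 0.0005 -0.0035  0.0019]
t 22.15 pos mm [ 530.  -128.7   72.8] xang 2.86 F [-1.63 -1.42  5.39] M [-0.21  0.26  0.02] op 24.4
shift cm [-0.117 14.339 -0.71 ] rot [ 0.001  -0.0039  0.0019]
t 22.4 pos mm [ 529.9 -126.6   72.8] xang 2.87 F [-1.08  0.34  5.6 ] M [-0.17  0.31 -0.04] op 24.5
shift cm [-0.119 14.551 -0.703] rot [ 0.0015 -0.0044  0.0021]
```

```bash
python3 -m jog '[[-0.06,-0.1,0.065,0,-0.002,0,255],[-0.06,-0.2,0.052,0,-0.002,0,255],[-0.06,-0.2,0.052,0,-0.002,0,255]]'>/dev/null; python3 go.py 536 -272 80 2.75; python3 -m jog '[[-0.06,-0.1,0.06,0,-0.002,0,255],[-0.06,-0.2,0.045,0,-0.002,0,255],[-0.06,-0.2,0.045,0,-0.002,0,255]]'>/dev/null; python3 go.py 536 -272 80 2.75
```

```text
t 22.65 pos mm [ 529.9 -125.1   72.7] xang 2.88 F [-1.86 -1.84  5.38] M [-0.62  0.28 -0.01] op 24.6
shift cm [-0.122 14.706 -0.677] rot [ 0.0033 -0.0039  0.0023]
t 22.9 pos mm [ 529.8 -123.7   73. ] xang 2.89 F [-1.   -2.36  6.1 ] M [-0.65  0.34 -0.09] op 24.6
shift cm [-0.129 14.842 -0.619] rot [ 0.0054 -0.0034  0.0025]
```

```bash
python3 -m jog '[[-0.05,-0.12,0.055,0.002,-0.001,0,255],[-0.05,-0.25,0.04,0.003,-0.001,0,255],[-0.05,-0.25,0.04,0.003,-0.001,0,255]]'>/dev/null; python3 go.py 536 -272 80 2.75; python3 -m jog '[[-0.05,-0.12,0.055,0.002,-0.001,0,255],[-0.05,-0.25,0.04,0.003,-0.001,0,255],[-0.05,-0.25,0.04,0.003,-0.001,0,255]]'>/dev/null; python3 go.py 536 -272 80 2.75
```

```text
t 23.15 pos mm [ 529.8 -122.    73.4] xang 2.9 F [-3.09 -1.63  7.56] M [-0.71  0.5  -0.12] op 24.6
shift cm [-0.133 15.019 -0.59 ] rot [ 0.0045 -0.0036  0.0026]
t 23.4 pos mm [ 529.7 -120.1   73.8] xang 2.9 F [-3.32 -1.22  7.44] M [-0.65  0.48 -0.1 ] op 24.6
shift cm [-0.134 15.205 -0.565] rot [ 0.0034 -0.0036  0.0026]
```

```bash
python3 -m jog '[[-0.06,-0.12,0.05,0.001,-0.001,0,255],[-0.06,-0.25,0.036,0.001,-0.001,0,255],[-0.06,-0.25,0.036,0.001,-0.001,0,255]]'>/dev/null; python3 go.py 536 -272 80 2.75; python3 -m jog '[[-0.06,-0.12,0.05,0.001,-0.001,0,255],[-0.06,-0.25,0.04,0.001,-0.001,0,255],[-0.06,-0.25,0.04,0.001,-0.001,0,255]]'>/dev/null; python3 go.py 536 -272 80 2.75; python3 -m jog '[[-0.06,-0.12,0.055,0.001,-0.001,0,255],[-0.06,-0.25,0.045,0.001,-0.001,0,255],[-0.06,-0.25,0.045,0.001,-0.001,0,255]]'>/dev/null; python3 go.py 536 -272 80 2.75
```

```text
t 23.65 pos mm [ 529.5 -118.    74.2] xang 2.9 F [-1.63 -1.08  6.71] M [-0.6   0.39 -0.05] op 24.3
shift cm [-0.133 15.411 -0.519] rot [ 0.004  -0.004   0.0027]
t 23.9 pos mm [ 529.4 -115.9   74.4] xang 2.91 F [-2.5  -0.42  7.12] M [-0.48  0.39 -0.07] op 24.5
shift cm [-0.131 15.626 -0.486] rot [ 0.0045 -0.0043  0.0028]
t 24.15 pos mm [ 529.3 -113.7   74.7] xang 2.91 F [-2.42 -1.42  6.08] M [-0.54  0.36 -0.1 ] op 24.4
shift cm [-0.132 15.846 -0.455] rot [ 0.0047 -0.0047  0.0028]
```

```bash
python3 -m jog '[[-0.06,-0.12,0.055,0.002,-0.002,0,255],[-0.06,-0.25,0.045,0.002,-0.002,0,255],[-0.06,-0.25,0.045,0.002,-0.002,0,255]]'>/dev/null; python3 go.py 536 -272 80 2.75; python3 -m jog '[[-0.06,-0.12,0.055,0.002,-0.002,0,255],[-0.06,-0.25,0.05,0.002,-0.002,0,255],[-0.06,-0.25,0.05,0.002,-0.002,0,255]]'>/dev/null; python3 go.py 536 -272 80 2.75; python3 -m jog '[[-0.06,-0.12,0.06,0.002,-0.002,0,255],[-0.06,-0.25,0.057,0.002,-0.002,0,255],[-0.06,-0.25,0.057,0.002,-0.002,0,255]]'>/dev/null; python3 go.py 536 -272 80 2.75;  python3 -m jog '[[-0.06,-0.12,0.062,0.001,-0.002,0,255],[-0.06,-0.25,0.062,0.001,-0.002,0,255],[-0.06,-0.25,0.062,0.001,-0.002,0,255]]'>/dev/null; python3 go.py 536 -272 80 2.75
```

```text
t 24.4 pos mm [ 529.2 -111.4   75. ] xang 2.92 F [-2.23 -0.27  6.39] M [-0.44  0.41 -0.14] op 24.2
shift cm [-0.135 16.078 -0.444] rot [ 0.0038 -0.0041  0.0029]
t 24.65 pos mm [ 529.1 -109.    75.1] xang 2.91 F [-1.59 -0.29  6.61] M [-0.41  0.37 -0.08] op 24.6
shift cm [-0.136 16.314 -0.445] rot [ 0.0028 -0.0035  0.0029]
t 24.9 pos mm [ 529.  -106.5   75.2] xang 2.91 F [-1.27  0.23  6.61] M [-0.32  0.34 -0.05] op 24.6
shift cm [-0.137 16.563 -0.455] rot [ 0.0014 -0.0029  0.0028]
t 25.15 pos mm [ 528.9 -103.9   75.2] xang 2.91 F [-2.45 -0.32  6.65] M [-0.3   0.32 -0.1 ] op 24.7
shift cm [-0.141 16.824 -0.462] rot [ 0.0008 -0.0024  0.0029]
```

```bash
python3 -m jog '[[-0.06,-0.12,0.066,0,-0.002,0,255],[-0.06,-0.25,0.07,0,-0.002,0,255],[-0.06,-0.25,0.07,0,-0.002,0,255]]'>/dev/null; python3 go.py 536 -272 80 2.75; python3 -m jog '[[-0.06,-0.12,0.068,0,-0.002,0,255],[-0.06,-0.23,0.076,0,-0.002,0,255],[-0.06,-0.23,0.076,0,-0.002,0,255]]'>/dev/null; python3 go.py 536 -272 80 2.75; python3 -m jog '[[-0.06,-0.1,0.072,0,-0.002,0,255],[-0.06,-0.2,0.082,0,-0.002,0,255],[-0.06,-0.2,0.082,0,-0.002,0,255]]'>/dev/null; python3 go.py 536 -272 80 2.75
```

```text
t 25.4 pos mm [ 528.7 -101.2   75.1] xang 2.91 F [-1.94  0.69  6.9 ] M [-0.15  0.31 -0.14] op 24.2
shift cm [-0.141 17.094 -0.469] rot [ 0.0011 -0.0018  0.0028]
t 25.65 pos mm [528.6 -98.6  75. ] xang 2.91 F [-1.58  1.41  6.16] M [-0.18  0.29 -0.11] op 24.4
shift cm [-0.144 17.358 -0.487] rot [ 0.001  -0.0013  0.0028]
t 25.9 pos mm [528.5 -96.2  74.7] xang 2.91 F [-1.43  2.    6.31] M [-0.09  0.25 -0.1 ] op 24.4
shift cm [-0.143 17.598 -0.517] rot [ 0.0008 -0.0007  0.0028]
```

```bash
python3 -m jog '[[-0.06,-0.08,0.08,0,-0.001,0,255],[-0.06,-0.15,0.09,0,-0.001,0,255],[-0.06,-0.15,0.09,0,-0.001,0,255]]'>/dev/null; python3 go.py 536 -272 80 2.75; python3 -m jog '[[-0.06,-0.08,0.083,0,-0.001,0,255],[-0.06,-0.15,0.095,0,-0.001,0,255],[-0.06,-0.15,0.095,0,-0.001,0,255]]'>/dev/null; python3 go.py 536 -272 80 2.75; python3 -m jog '[[-0.06,-0.08,0.085,0,-0.001,0,255],[-0.06,-0.15,0.1,0,-0.001,0,255],[-0.06,-0.15,0.1,0,-0.001,0,255]]'>/dev/null; python3 go.py 536 -272 80 2.75
```

```text
t 26.15 pos mm [528.4 -94.3  74.4] xang 2.9 F [-2.07  1.89  7.22] M [-0.15  0.36 -0.07] op 24.4
shift cm [-0.144 17.787 -0.545] rot [ 0.0006 -0.0011  0.0027]
t 26.4 pos mm [528.4 -92.3  74.2] xang 2.9 F [-1.72  2.16  7.33] M [-0.12  0.33 -0.09] op 24.6
shift cm [-0.144 17.985 -0.581] rot [ 0.0001 -0.0016  0.0026]
t 26.65 pos mm [528.2 -90.2  73.8] xang 2.9 F [-2.2   2.21  6.72] M [-0.07  0.36 -0.11] op 24.4
shift cm [-0.141 18.194 -0.63 ] rot [-0.0005 -0.0018  0.0025]
```

```bash
python3 -m jog '[[-0.06,-0.08,0.085,0,-0.001,0,255],[-0.06,-0.15,0.1,0,-0.001,0,255],[-0.06,-0.15,0.1,0,-0.001,0,255]]'>/dev/null; python3 go.py 536 -272 80 2.75; python3 -m jog '[[-0.06,-0.06,0.085,0,-0.001,0,255],[-0.06,-0.12,0.095,0,-0.001,0,255],[-0.06,-0.12,0.095,0,-0.001,0,255]]'>/dev/null; python3 go.py 536 -272 80 2.75
```

```text
t 26.9 pos mm [528.1 -88.1  73.4] xang 2.89 F [-2.07  2.28  6.53] M [-0.01  0.34 -0.08] op 24.3
shift cm [-0.14  18.409 -0.687] rot [-0.0013 -0.0022  0.0025]
t 27.15 pos mm [528.  -86.1  72.9] xang 2.89 F [-1.59  3.1   6.06] M [ 0.06  0.28 -0.07] op 24.8
shift cm [-0.138 18.604 -0.749] rot [-0.0023 -0.0026  0.0024]
```

```bash
python3 -m jog '[[-0.06,-0.05,0.08,-0.001,-0.001,0,255],[-0.06,-0.1,0.088,-0.001,-0.001,0,255],[-0.06,-0.1,0.088,-0.001,-0.001,0,255]]'>/dev/null; python3 go.py 536 -272 80 2.75; python3 -m jog '[[-0.06,-0.05,0.075,-0.001,-0.001,0,255],[-0.06,-0.08,0.075,-0.001,-0.001,0,255],[-0.06,-0.08,0.075,-0.001,-0.001,0,255]]'>/dev/null; python3 go.py 536 -272 80 2.75
```

```text
t 27.4 pos mm [528.  -85.   72.7] xang 2.9 F [-1.43  0.23  7.03] M [-0.43  0.37 -0.12] op 24.0
shift cm [-0.141 18.713 -0.741] rot [-0.0007 -0.0029  0.0026]
t 27.65 pos mm [527.9 -84.3  72.6] xang 2.9 F [-2.1   0.67  6.62] M [-0.51  0.35 -0.11] op 24.2
shift cm [-0.139 18.785 -0.716] rot [ 0.0011 -0.0033  0.0026]
```

```bash
python3 -m jog '[[-0.06,-0.05,0.068,0.001,-0.001,0,255],[-0.06,-0.08,0.068,0.001,-0.001,0,255],[-0.06,-0.08,0.068,0.001,-0.001,0,255]]'>/dev/null; python3 go.py 536 -272 80 2.75; python3 - <<'E'
from h import *
a=get_image('wrist');b=get_image('scene');cv2.imwrite('pics/w4.png',np.hstack([cv2.resize(a,(400,300)),cv2.resize(b[230:370,140:320],(400,300))])[...,::-1])
E
```

```text
t 27.9 pos mm [527.9 -83.7  72.6] xang 2.9 F [-1.57 -0.55  6.29] M [-0.51  0.37 -0.12] op 24.6
shift cm [-0.138 18.853 -0.718] rot [ 0.001  -0.0036  0.0026]
```

View pics/w4.png

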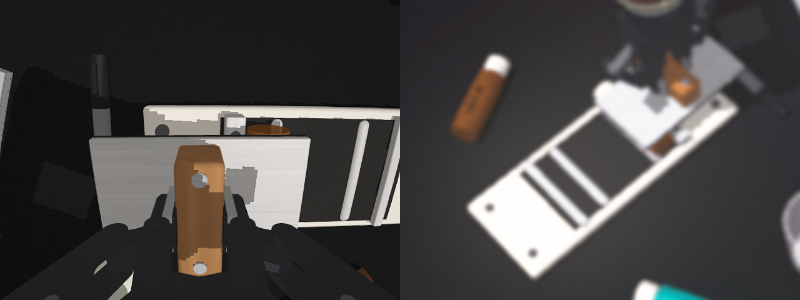

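The vial is in the groove against the stop bar (orange end at (270,130) left panel, by the bar at (235,125)). Now I lift straight up.

```bash
python3 -m jog '[[-0.03,0,0.02,0,0,0,255],[-0.02,0,-0.03,0,0,0,255],[0,0,-0.15,0,0,0,255],[0,0,-0.5,0,0,0,255],[0,0,-1.5,0,0,0,255],[0,0,-3.5,0,0,0,255],[0,0,-6,0,0,0,255],[0,0,-6,0,0,0,255]]'>/dev/null; python3 -m jog '[[0,0,-1,0,0,0,255],[0,0,-1.5,0,0,0,255],[0,0,-1.5,0,0,0,255]]'>/dev/null; python3 go.py 573 176 140 -19.63
```

```text
t 28.92 pos mm [531.2 -84.4 154.2] xang 2.9 F [ 0.8  -0.01 -3.33] M [-0.02 -0.03 -0.01] op 24.3
shift cm [  5.477 -25.805   1.387] rot [ 0.0015 -0.015   0.3933]
```

```bash
python3 -m jog '[[0.7,-3.2,0,0,0,0.08,255],[1.5,-7,0,0,-0.005,0.16,255],[2.3,-11,0,0,-0.01,0.25,255],[3.2,-15,0.3,0,-0.013,0.33,255],[4,-19,0.6,0,-0.013,0.393,255],[4.9,-23,0.9,0,-0.013,0.393,255],[5.5,-25.9,1.2,0,-0.013,0.393,255],[5.5,-25.9,1.2,0,-0.013,0.393,255]]'>/dev/null; python3 -m jog '[[0,0,0,0,0,0,255],[0,0,0,0,0,0,255]]'>/dev/null; python3 go.py 574 177.5 60 -19.63
```

```text
t 29.75 pos mm [570.9 182.3 137.7] xang -19.26 F [-0.13 -0.4  -3.78] M [ 0.01  0.03 -0.  ] op 24.4
shift cm [0.481 0.342 7.769] rot [0.0015 0.0042 0.0064]
```

```bash
python3 -m jog '[[0.25,0.2,1.5,0,0.004,0.003,255],[0.5,0.35,3.5,0,0.007,0.006,255],[0.5,0.35,5.5,0,0.007,0.006,255],[0.5,0.35,7.5,0,0.007,0.006,255],[0.5,0.35,8.8,0,0.007,0.006,255],[0.5,0.35,8.8,0,0.007,0.006,255],[0.5,0.35,8.8,0,0.007,0.006,255]]'>/dev/null; python3 go.py 574 177.5 30 -19.63; python3 - <<'E'
from h import *
a=get_image('wrist');b=get_image('top')[190:290,340:500];cv2.imwrite('pics/w5.png',np.hstack([cv2.resize(a,(400,300)),cv2.resize(b,(400,250),interpolation=3)[:300] if 0 else cv2.resize(b,(400,300),interpolation=3)])[...,::-1])
E
```

```text
t 30.33 pos mm [573.4 176.5  48.8] xang -19.66 F [ 0.18  0.57 -1.24] M [ 0.06  0.03 -0.03] op 24.3
shift cm [ 0.018 -0.117  1.883] rot [ 0.0027 -0.001  -0.0006]
```

View pics/w5.png

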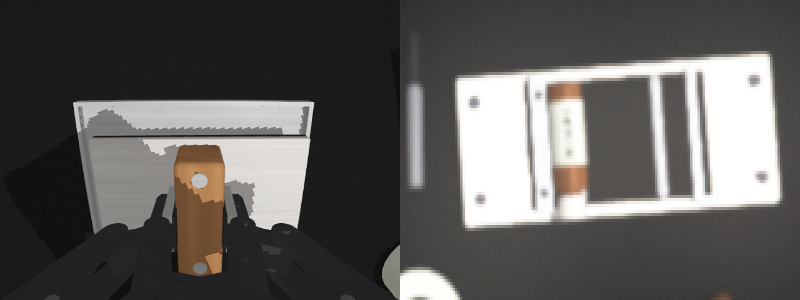

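The vial lies at the stop bar with its bar code up. The pad is over the tray, aligned. I lower and release it.

```bash
python3 -m jog '[[0,-0.1,0.6,0.001,0.001,0,255],[0,-0.1,1.2,0.001,0.001,0,255],[0,-0.1,1.8,0.001,0.001,0,255],[0,-0.1,2.2,0.001,0.001,0,255],[0,-0.1,2.2,0.001,0.001,0,255],[0,-0.1,2.2,0.001,0.001,0,255]]'>/dev/null; python3 go.py 574 177.5 24.6 -19.63; python3 -m jog '[[0,0,0.1,0,0,0,255],[0,0,0.2,0,0,0,255],[0,0,0.2,0,0,0,255]]'>/dev/null; python3 go.py 574 177.5 24.6 -19.63
```

```text
t 30.93 pos mm [575.1 178.   28.4] xang -19.63 F [-0.34 -0.27 -2.93] M [0.02 0.01 0.03] op 24.3
shift cm [-0.089  0.089  0.381] rot [ 0.     -0.0047 -0.    ]
t 31.18 pos mm [575.1 178.1  26.3] xang -19.62 F [-0.72  0.35 -1.59] M [ 0.03 -0.01 -0.  ] op 24.6
shift cm [-0.083  0.092  0.175] rot [ 0.0001 -0.0046  0.0001]
```

```bash
python3 -m jog '[[0,0,0.1,0,0,0,255],[0,0,0.17,0,0,0,255],[0,0,0.2,0,0,0,255],[0,0,0.2,0,0,0,255]]'>/dev/null; python3 go.py 574 177.5 24.6 -19.63
```

```text
t 31.52 pos mm [575.2 178.1  24.7] xang -19.63 F [-0.81  0.13 -0.97] M [-0.03  0.14 -0.04] op 24.6
shift cm [-0.097  0.097  0.005] rot [ 0.     -0.0047  0.0001]
```

```bash
python3 -m jog '[[0,0,0.04,0,0,0,255],[0,0,0.04,0,0,0,255]]'>/dev/null; python3 go.py 574 177.5 24.6 -19.63;  python3 -m jog '[[0,0,0.0,0,0,0,140],[0,0,0,0,0,0,100],[0,0,0,0,0,0,0],[0,0,0,0,0,0,0],[0,0,0,0,0,0,0],[0,0,0,0,0,0,0],[0,0,0,0,0,0,0]]'>/dev/null; python3 go.py 574 177.5 24.6 -19.63
```

```text
t 31.68 pos mm [575.3 178.1  24.6] xang -19.63 F [-2.1  -1.27  1.35] M [-0.01  0.37  0.  ] op 24.5
shift cm [-0.101  0.098  0.001] rot [ 0.0001 -0.0046  0.0001]
t 32.27 pos mm [575.4 178.1  24.7] xang -19.63 F [0.91 0.1  0.1 ] M [-0.02  0.02 -0.04] op 85.2
shift cm [-0.108  0.1    0.006] rot [ 0.     -0.0048  0.    ]
```

Released. I lift straight up clear of it, then check.

```bash
python3 -m jog '[[0,0,-1.5,0,0,0,0],[0,0,-4,0,0,0,0],[0,0,-8,0,0,0,0],[0,0,-12,0,0,0,0],[0,0,-16,0,0,0,0],[0,0,-20,0,0,0,0],[0,0,-22,0,0,0,0],[0,0,-22,0,0,0,0]]'>/dev/null; python3 -m jog '[[0,0,0,0,0,0,0],[0,0,0,0,0,0,0]]'>/dev/null; python3 - <<'E'
from h import *
c=calibration('wrist');a=get_image('wrist');ct=calibration('top');b=get_image('top');cv2.imwrite('pics/top9.png',b[...,::-1]);
z=b[190:290,340:500]
cv2.imwrite('pics/w6.png',np.hstack([cv2.resize(a,(400,300)),cv2.resize(z,(400,300),interpolation=3)])[...,::-1])
hsv=cv2.cvtColor(a,cv2.COLOR_RGB2HSV)
def f(m,box,zz,n):
    x0,y0,x1,y1=box;q=np.zeros(m.shape,np.uint8);q[y0:y1,x0:x1]=m[y0:y1,x0:x1]
    k=max(cv2.findContours(q,0,1)[0],key=cv2.contourArea).reshape(-1,2); X=onz(c,k,zz)[:,:2]*1000; r=cv2.minAreaRect(X.astype(np.float32)); print(n,np.round(r,1) if 0 else r)
f((hsv[...,1]>110)&(hsv[...,0]<20),(270,110,370,260),.047,'handle')
f((hsv[...,2]>70)|((hsv[...,1]>110)&(hsv[...,2]>60)),(200,100,440,275),.010,'tray')
# vial offset along jig x from top view: brown glass centroid vs jig
h2=cv2.cvtColor(b,cv2.COLOR_RGB2HSV); m=(h2[...,1]>80)&(h2[...,0]<25); m[:205]=0;m[270:]=0;m[:,:385]=0;m[:,480:]=0
ys,xs=np.where(m); X=onz(ct,np.c_[xs,ys],.037).mean(0)*1000; d=X[:2]-np.array([527.1,-178.4]); u=np.radians(92.7); print('vial jig x,y',d@[np.cos(u),np.sin(u)],d@[-np.sin(u),np.cos(u)])
a0=cv2.imread('pics/top0.png').astype(int); df=np.abs(a0-b[...,::-1]).max(2); 
print(get_obs()['t'],get_obs()['tool_pos'])
E
```

```text
handle ((576.2535400390625, 177.9165802001953), (24.282997131347656, 75.61211395263672), 71.00511932373047)
tray ((577.5568237304688, 179.4283905029297), (173.36769104003906, 113.038818359375), 70.34387969970703)
vial jig x,y 45.38336186697179 2.7731345062966017
33.2 [0.57682913 0.17892355 0.25112455]
```

View pics/w6.png

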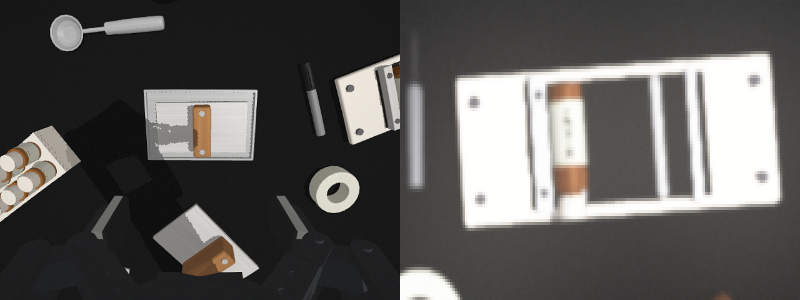

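The pad lies flat in the tray, about 2 mm from its middle. The vial measures jig x≈45–47, y≈3, square, with the bar code up. Nothing else has been disturbed.

```bash
python3 -c "
from station import *
print(finish_job())"
```

```text
the job is handed in; nothing more can be done
None
```

The job is done and handed in at about 33 s of the 72 s allowed; the hand-in gives no verdict, so what follows is from my own checks.

**What I did:** I took the middle-sized pad from its tray and laid it on the vial in the start groove. I then rolled the vial over both ribs into the groove at the stop bar. Each small move re-set the press from the measured position. I put the pad back in its tray and drew the open gripper up clear.

**Press force:** read at the end of each small move, the pad pressed with about 8 to 11.5 N all the way, including a sideways part of 1 to 4 N. I did not see the force between those readings.

**Last checks:**
- **Vial:** it lies against the stop bar, looking square to the jig, with its bar code up. The top camera puts it at jig x ≈ 45.4 mm, y ≈ 3 mm. That x is about 1 mm short of what the groove's play allows, but within the cameras' error and the 43 to 51 mm allowed.
- **Pad:** it is released and flat in the tray, about 2 mm from the middle.
- **Other things:** I judged them only by eye in the last pictures, where the marker, label roll and spatula looked unmoved. The beaker, cup and reagent jar were not in the views I looked at, but the arm did not go near them.

**Disagreement:** the top and wrist cameras differed by 3 to 6 mm on where the tray and jig lie. I used values in between.

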